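Stop the vacuum packer and hold its lid open

TASK

The vacuum packer on the cheese counter has two jars in it and has to be stopped: press the red stop key all the way down, let it come back up, then press the blue air key all the way down to let air into the chamber and let it come up too. Then lift the clear lid by its steel pull bar to 45 degrees and keep it there so that I can take the jars out; the lid falls shut if you let go, so finish while still holding the bar, with the lid steady. Do not press the green start key, do not drop or fling the lid, and leave the jars and everything else on the counter as they are.

Things in the scene. Friction and masses are not known exactly. Their poses are not given: they have to be found in the camera images.
- packer: silver vacuum packer, 360 wide (y) x 500 deep (x) x 150 mm high, fixed. Origin: centre of its underside; x from front (keys) to rear, z up. From the front: sloped black key panel (58 to 85 mm high, 90 mm deep), ledge 85 mm high under the lid's bar, chamber (rim 118 mm high), pump housing. The lid's hinge axis runs along y through [130, 0, 120] mm; the bar swings on a 285 mm radius
- stop_key_top (a point): the RED stop key: middle of its flat top. A 24 mm round spring key in a 40 mm dark bezel on the sloped front panel, 60 mm to the right (packer's -y) of the green key. The panel's normal leans 17 deg from vertical towards the packer's -x; the key moves along it and stands 10 mm above its bezel
- air_key_top (a point): the BLUE air key, which lets air into the chamber: middle of its flat top. A 24 mm round spring key in a 40 mm dark bezel on the sloped front panel, 60 mm to the right (packer's -y) of the red key, the rightmost of the three. The panel's normal leans 17 deg from vertical towards the packer's -x; the key moves along it and stands 10 mm above its bezel
- start_key_top (a point): the GREEN start key, not to be pressed: middle of its flat top. A 24 mm round spring key in a 40 mm dark bezel on the sloped front panel, on the packer's middle line, the leftmost of the three. The panel's normal leans 17 deg from vertical towards the packer's -x; the key moves along it and stands 10 mm above its bezel
- stop_key (a joint): travel of the red stop key: 0 at rest, 0.006 m fully down; springs back; about 4 N at 4 mm and 5 N fully down
- air_key (a joint): travel of the blue air key: 0 at rest, 0.006 m fully down; springs back; about 4 N at 4 mm and 5 N fully down
- start_key (a joint): travel of the green start key: 0 at rest, 0.006 m fully down; springs back; about 4 N at 4 mm and 5 N fully down
- lid: clear lid, 340 wide x 243 deep x 16 mm; steel pull bar 12 mm thick along y, 42 mm in front of its edge. Origin: the bar's middle; axes turn with the lid: the tilt of its z is the lid's angle, 0 shut, stop at 1.2 rad. Grip the bar from above, fingers astride, in the 130 mm between its stems. Shut: bar 45 mm above the ledge, at [-155, 0, 130] mm in packer. Falls freely; 3 to 5 N at the bar holds it
- jar_a: small amber jar with black cap, 58 mm diameter, 62 mm high, loose in the chamber, seen through the lid; origin: centre of its underside
- jar_b: second jar like jar_a, beside it in the chamber
- gouda: small yellow waxed cheese, 104 mm diameter, 66 mm high, on the counter; origin: centre of its underside
- liqueur: terracotta bottle with black label and cap, 72 mm diameter, 210 mm high, on the counter; origin: centre of its underside
- mustard: amber jar with black cap, 66 mm diameter, 75 mm high, on the counter; origin: centre of its underside
- canal_house: white ceramic canal-house ornament, 50 x 65 x 134 mm high, on the counter; origin: centre of its underside
- cheese_plane: cheese plane with a wooden handle lying on the cutting board
Mind the look-alikes: they are no part of the job. Of the things shaped like the canal_house, the white one is meant.

How it is judged:
On the way, in this order (a step that is already met when the one before it is completed fails the run):
1. the red stop key is pressed down by itself, lid shut (value of joint stop_key above 0.004 m and value of joint air_key below 0.002 m and angle between lid's own z axis and vertical below 0.06 rad), for 0.05 s.
2. then the blue air key is pressed down by itself, the red key back up, lid shut (value of joint air_key above 0.004 m and value of joint stop_key below 0.002 m and angle between lid's own z axis and vertical below 0.06 rad), for 0.05 s.
3. then the lid is lifted by its bar, keys back up (angle between lid's own z axis and vertical above 0.2 rad and value of joint each of air_key, stop_key below 0.002 m and contact force between lid and the fingers above 1 N and distance between the grasp point and lid below 0.1 m), for 0.1 s.
At the end, for the whole second after the job is handed in: The fingers hold the lid still (under 0.08 rad/s) by its bar at 45 deg, give or take 6 (0.68 to 0.89 rad), with over 1 N, tool point within 100 mm of the bar's middle; all keys are back up (under 2 mm); jars and other loose things upright and within 25 mm of where they stood (angle between lid's own z axis and vertical between 0.68 and 0.89 rad and angular speed of lid below 0.08 rad/s and contact force between lid and the fingers above 1 N and distance between the grasp point and lid below 0.1 m and value of joint each of stop_key, air_key, start_key below 0.002 m and not (distance of any of jar_a, jar_b, gouda, liqueur, mustard, canal_house, cheese_plane from where it was at the start of the episode above 0.025 m or angle between any of jar_a, jar_b, gouda, liqueur, mustard, canal_house's own z axis and vertical above 0.35 rad)); the arm keeps its last pose, push and grip.
It fails at once if the green start key is pressed (value of joint start_key above 0.003 m).
It fails at once if the lid is dropped or flung (swings faster than 2 rad/s) (angular speed of lid above 2 rad/s).
It fails at once if a jar or another loose thing is shifted by over 25 mm or tipped (distance of any of jar_a, jar_b, gouda, liqueur, mustard, canal_house, cheese_plane from where it was at the start of the episode above 0.025 m or angle between any of jar_a, jar_b, gouda, liqueur, mustard, canal_house's own z axis and vertical above 0.35 rad).
It also fails if it takes over 50 s, if anything falls off the work surface, if the arm or the gripper's body presses on something with over 40 N, if the wrist force passes 120 N, or if a joint passes its speed limit or range.

ROBOT

A 6-joint arm with a two-finger parallel gripper is mounted at the origin on the work surface. World frame = base frame: x ahead of the robot, y to its left, z up, the work surface at z = 0. Lengths are in m, angles in rad, forces in N, time in s.
With the tool pointing down it reaches from about 0.225 to 0.875 m from the base axis. Payload 3.4 kg.
Tool frame: the origin (TCP) lies between the finger pads, 19 mm behind the fingertips; this is the grasp point; z points along the fingers, y is the line along which they close (so a half turn about z gives the same grasp; the last joint's range is limited). The gripper opens to 85 mm and grips with 20 to 120 N. Pads are 22 mm wide; open, the fingers measure 114 mm over their backs; the gripper's body (76 mm by 85 mm) begins 54 mm behind the grasp point. The pads swing forward as they close: fully open they stand 13 mm farther back than shut.
Start: joints at [-1.448, 0.276, 1.505, -0, 1.361, -0.121], TCP at [0.139, -0.558, 0.25] pointing down, gripper open.
Joint ranges: [-2.89, 2.89], [-0.75, 2.08], [0.22, 2.7], [-1.18, 4.32], [0.11, 2.71], [-2.7, 2.7]. Speed limits (rad/s): [2.57, 2.57, 3.14, 3.14, 3.14, 3.14].

INTERFACE

Orientations are given as a unit quaternion [w, x, y, z].
In Python, from rig import readout, imaging, manip gives the robot as it stands. The module is installed in compiled form; this text tells all that it offers.
- The arm moves only by the tool servo_tool, never from a script. Its argument "moves" is a list of rows, each an object with "dp": the shift along the tool's x, y, z in units of 0.2 m (1.0 is 0.2 m), a list of three; "delta_rot": the turn, a rotation vector about the tool's x, y, z in units of 0.1 rad (1.0 is 0.1 rad), a list of three; "fingers": the opening, from 0 (shut) to 1 (fully open). In form: [{"dp": [dx, dy, dz], "delta_rot": [wx, wy, wz], "fingers": fingers}, ...]. A call has 1 to 5 rows; each row shifts and turns the commanded pose from where the row before left it, along the tool's axes as they then stand; what a row does not reach is not made up. A row lasts 1/10 s, in which the tool goes at most 50 mm and 8.59 degrees, less where a joint would pass 70% of its speed; a pose out of reach is approached as far as the arm can. A call with a number of a shift or a turn outside -1 to 1 is refused whole. A call with a gripper value outside its range is refused whole. The fingers move at their own pace and stop on an object; "force" is the grip in N (left out, the last holds). Time passes only in rows, so rows that do not move let the fingers close. It gives the time, the measured TCP pose, the force, the opening and the grip force at its end, in the units of the state.
- readout.get_state(): the state, without advancing time (a new reading comes with each control period).
- imaging.get_image(name): name is "side" or "top" or "wrist"; returns (picture, depth): 420x560x3 uint8, red, green, blue; 420x560 float32, m along the optical axis (not along the pixel's ray), 0 where there is no reading.
- imaging.calibration(name): a dict with "intrinsics" (3x3 intrinsics, pixels), "R" (3x3) and "t" (3): a world point X has camera coordinates R X + t; the wrist camera has in their place "hand_eye" (4x4, takes a point from camera to tool coordinates, whose origin is the TCP and whose axes are the flange's). Camera axes: x right, y down, z forward; pixel columns grow to the right and rows downward; lengths in m; the calibration is good to about 2 mm. A picture is of the moment at which its call begins: read the wrist's pose just before it. calibration takes no time and is no camera call.
- manip.sign_off(): hands the job in; it is judged then, once.
The state is a dict: "clock": time; "qpos": joint angles; "qd": joint speeds; "effort": joint torques, N m; "position": TCP position; "ee_rot": TCP orientation; "contact_force": force on the tool from outside, world axes, zero at the start; "moment": the same for the moment, N m; "width": finger opening in m; "gripper_force": force on a finger pad.
Only numpy, scipy, OpenCV 4.12 (cv2) and the standard library are available. Lean on these libraries where they do the work, as an engineer would, in place of code of your own. Each camera call takes 0.05 s, during which the arm holds its last target. There are 200 camera calls.

## Working session

There is one attempt and no reset: what is moved stays moved. The work goes in short steps, Python scripts to look and compute and a tool call to move; the robot and the scene stay as the last step left them, time stands still between calls to the robot, and variables do not carry over. Pictures are saved under pics/ and viewed, at most 10 in all, crops included, and the job is handed in when it is done.

Besides the shell and the picture viewer there is one more tool, called as a command line: name --argument value ..., lists and objects as JSON in quotes. servo_tool: Moves the arm, as the interface text tells. Its arguments: {"type":"object","properties":{"moves":{"type":"array"},"force":{"type":"number"}},"required":["moves"]}

```bash
mkdir -p pics
cat > h.py <<'E'
import numpy as np, cv2
from rig import readout, imaging, manip
from scipy.spatial.transform import Rotation as Ro
def snap(n):
    s=readout.get_state(); im,d=imaging.get_image(n); c=imaging.calibration(n)
    K=np.array(c["intrinsics"])
    if n=="wrist":
        q=s["ee_rot"]; T=np.eye(4); T[:3,:3]=Ro.from_quat([q[1],q[2],q[3],q[0]]).as_matrix(); T[:3,3]=s["position"]
        M=T@np.array(c["hand_eye"])
    else:
        E=np.eye(4);E[:3,:3]=c["R"];E[:3,3]=c["t"];M=np.linalg.inv(E)
    return im,d,K,M
def pt(u,v,d,K,M,z=None):
    r=np.linalg.inv(K)@[u,v,1]
    if z is None:
        w=d[int(v)-1:int(v)+2,int(u)-1:int(u)+2]; zc=np.median(w[w>0]); return M[:3,:3]@(r*zc)+M[:3,3]
    r=M[:3,:3]@r; return M[:3,3]+r*(z-M[2,3])/r[2]
E
python3 - <<'E'
from h import *
for n in("side","top"):
    im,d,K,M=snap(n); cv2.imwrite(f"pics/{n}0.png",im[:,:,::-1]); np.savez(f"{n}0.npz",im=im,d=d,K=K,M=M); print(n,M.round(3).tolist())
print(readout.get_state())
E
```

```text
side [[0.736, -0.535, 0.414, -0.113], [-0.677, -0.577, 0.458, -0.743], [-0.006, -0.617, -0.787, 1.349], [0.0, 0.0, 0.0, 1.0]]
top [[-0.094, -0.974, 0.208, 0.225], [-0.996, 0.093, -0.016, 0.003], [-0.003, -0.208, -0.978, 1.634], [0.0, 0.0, 0.0, 1.0]]
{'clock': 0.1, 'qpos': array([-1.44800098e+00,  2.76538825e-01,  1.50595593e+00, -5.19306035e-06,
        1.36069530e+00, -1.21028629e-01]), 'qd': array([-0.00026632, -0.00043608, -0.00228566,  0.00140037,  0.00029175,
       -0.00078841]), 'effort': array([ 1.44688205e-03, -4.17701054e+01, -2.46404833e+01, -1.81507862e-04,
        5.73327328e-03, -2.06399292e-06]), 'position': array([ 0.13873992, -0.55758567,  0.24924231]), 'ee_rot': array([-7.98695298e-04,  9.92577551e-01,  1.21610724e-01, -3.24453299e-06]), 'contact_force': array([-0.7587115,  0.0084703, -0.039214 ]), 'moment': array([ 0.02424371,  0.02122791, -0.02312297]), 'gripper_force': 0.0, 'width': 0.08512817820015324}
```

View pics/side0.png

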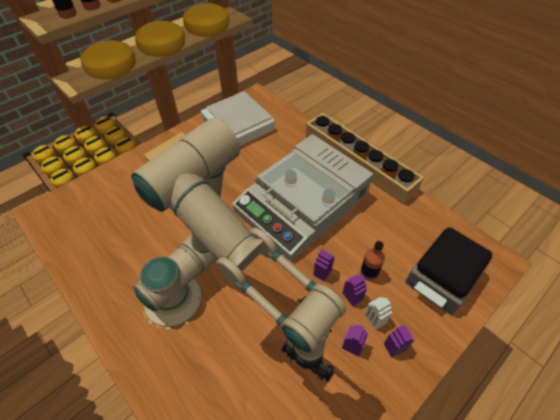

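View pics/top0.png

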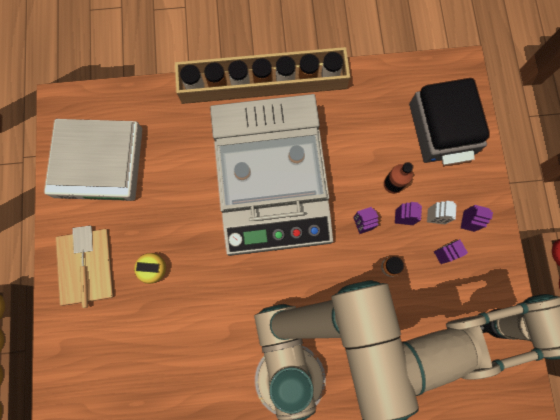

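The top view shows the keys at about green (278,235), red (296,233) and blue (314,231), and the lid bar near (277,211). The side view shows the same row. The nearest look-alikes are the white gauge (236,239) and the green display (255,237), neither of which is a key. I'll enlarge the panel to confirm.

Run:
```python
from h import *
f=np.load("top0.npz"); im=f["im"]
cv2.imwrite("pics/topc.png",cv2.resize(im[190:260,210:340,::-1],None,fx=6,fy=6,interpolation=cv2.INTER_CUBIC))
hsv=cv2.cvtColor(im,cv2.COLOR_RGB2HSV)[190:260,265:340]
for n,a,b in(("green",45,85),("red",170,10),("blue",100,130)):
    h=hsv[:,:,0]; m=((h>=a)&(h<=b) if a<b else (h>=a)|(h<=b))&(hsv[:,:,1]>110)&(hsv[:,:,2]>70)
    k,l,st,ce=cv2.connectedComponentsWithStats(m.astype(np.uint8))
    for i in range(1,k):
        if st[i,4]>8:
            u,v=ce[i]+[265,190]; print(n,st[i,4],u.round(1),v.round(1),pt(round(u),round(v),f["d"],f["K"],f["M"]).round(4))
```

```text
green 30 278.3 234.5 [ 0.4741 -0.0075  0.093 ]
red 44 296.0 232.2 [ 0.4752 -0.0676  0.0922]
blue 39 313.9 230.1 [ 0.4758 -0.1275  0.0952]
```

View pics/topc.png

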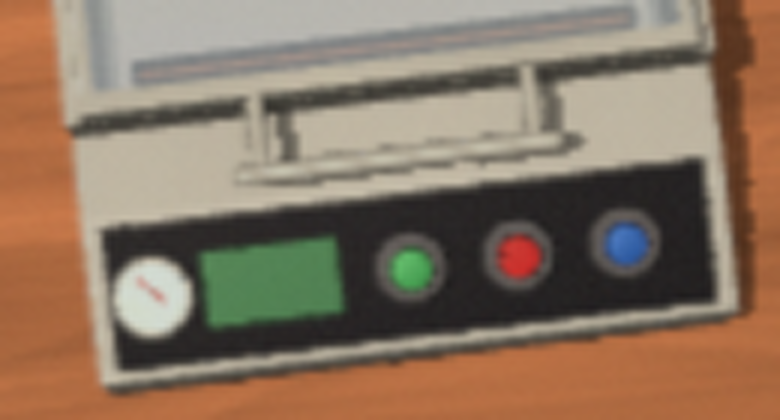

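The crop confirms three keys: green (411,268) on the left, red (518,257) in the middle and blue (625,243) on the right, spaced 60 mm. The heights of about 93 mm fit, and the bar's middle is at about (409,158). I'll raise the arm and bring the wrist camera over the panel.

servo_tool --moves '[{"dp": [0,0,-0.2],"delta_rot": [0,0,0],"fingers": 0},{"dp": [0,0,-0.2],"delta_rot": [0,0,0],"fingers": 0},{"dp": [0.14,-0.14,0],"delta_rot": [0,0,0],"fingers": 0},{"dp": [0.14,-0.14,0],"delta_rot": [0,0,0],"fingers": 0},{"dp": [0.14,-0.14,0],"delta_rot": [0,0,0],"fingers": 0}]'

```text
clock: 0.6
position: [0.2004, -0.455, 0.3297]
ee_rot: [-0.0, 0.993, 0.121, 0.0]
contact_force: [0.2, 0.6, 0.4]
width: 0.0121
gripper_force: 0.0
```

servo_tool --moves '[{"dp": [0.14,-0.14,0],"delta_rot": [0,0,0],"fingers": 0},{"dp": [0.14,-0.14,0],"delta_rot": [0,0,0],"fingers": 0},{"dp": [0.14,-0.14,0],"delta_rot": [0,0,0],"fingers": 0},{"dp": [0.14,-0.14,0],"delta_rot": [0,0,0],"fingers": 0},{"dp": [0.14,-0.14,0],"delta_rot": [0,0,0],"fingers": 0}]'

```text
clock: 1.1
position: [0.3025, -0.2849, 0.3297]
ee_rot: [-0.0, 0.993, 0.121, -0.0]
contact_force: [0.6, 0.6, -0.1]
width: -0.0001
gripper_force: 0.0
```

servo_tool --moves '[{"dp": [0.14,-0.14,0],"delta_rot": [0,0,0],"fingers": 0},{"dp": [0.14,-0.14,0],"delta_rot": [0,0,0],"fingers": 0},{"dp": [0.14,-0.14,0],"delta_rot": [0,0,0],"fingers": 0},{"dp": [0.14,-0.14,0],"delta_rot": [0,0,0],"fingers": 0},{"dp": [0,0,0],"delta_rot": [0,0,-1],"fingers": 0}]'

```text
clock: 1.6
position: [0.3852, -0.1467, 0.3297]
ee_rot: [-0.001, 0.985, 0.175, 0.001]
contact_force: [-0.3, 0.2, -0.8]
width: -0.0004
gripper_force: 0.0
```

servo_tool --moves '[{"dp": [0,0,0],"delta_rot": [0,0,-1],"fingers": 0},{"dp": [0,0,0],"delta_rot": [0,0,-1],"fingers": 0},{"dp": [0,0,0],"delta_rot": [0,0,-1],"fingers": 0},{"dp": [0,0,0],"delta_rot": [0,0,-1],"fingers": 0},{"dp": [0,0,0],"delta_rot": [0,0,-1],"fingers": 0}]'

```text
clock: 2.1
position: [0.3835, -0.1506, 0.3296]
ee_rot: [-0.0, 0.911, 0.411, -0.0]
contact_force: [-0.8, 0.2, 0.8]
width: 0.0001
gripper_force: 0.0
```

servo_tool --moves '[{"dp": [0,0,0],"delta_rot": [0,0,-1],"fingers": 0},{"dp": [0,0,0],"delta_rot": [0,0,-1],"fingers": 0},{"dp": [0,0,0],"delta_rot": [0,0,-1],"fingers": 0},{"dp": [0,0,0],"delta_rot": [0,0,-1],"fingers": 0},{"dp": [0,0,0],"delta_rot": [0,0,-1],"fingers": 0}]'

```text
clock: 2.6
position: [0.3835, -0.1507, 0.3296]
ee_rot: [-0.0, 0.781, 0.624, -0.0]
contact_force: [0.3, -0.3, 0.8]
width: -0.0001
gripper_force: 0.0
```

servo_tool --moves '[{"dp": [0,0,0],"delta_rot": [0,0,-1],"fingers": 0},{"dp": [0,0,0],"delta_rot": [0,0,-1],"fingers": 0},{"dp": [0,0,0],"delta_rot": [0,0,0],"fingers": 0}]'

```text
clock: 2.9
position: [0.3835, -0.1507, 0.3296]
ee_rot: [-0.0, 0.717, 0.697, -0.0]
contact_force: [0.3, 0.1, 0.4]
width: -0.0001
gripper_force: 0.0
```

Run:
```python
from h import *
im,d,K,M=snap("wrist"); cv2.imwrite("pics/w0.png",im[:,:,::-1]); np.savez("w0.npz",im=im,d=d,K=K,M=M)
s=readout.get_state(); print(M.round(3).tolist(),s["position"],s["ee_rot"],s["qpos"],s["width"],s["contact_force"])
```

```text
[[1.0, -0.026, -0.008, 0.386], [-0.028, -0.962, -0.272, -0.082], [-0.001, 0.272, -0.962, 0.454], [0.0, 0.0, 0.0, 1.0]] [ 0.38353861 -0.15071849  0.32969329] [-3.17060511e-04  7.17274906e-01  6.96790208e-01 -1.19450899e-04] [-5.43586306e-01 -1.45068786e-02  1.65827528e+00 -7.05324010e-05
  1.49849823e+00 -5.14610434e-01] 0.00014036102753321378 [-1.33675849 -1.12582082 -0.34805078]
```

View pics/w0.png

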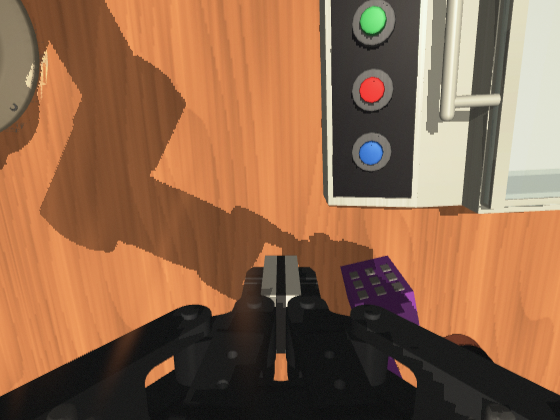

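The wrist view shows green (373,20), red (372,90), blue (371,152), and the lower stem end of the bar around (449,110). I'll turn these into positions.

Run:
```python
from h import *
f=np.load("w0.npz"); a=(f["d"],f["K"],f["M"])
for n,u,v in(("g",373,19),("r",372,90),("b",371,153),("bar",451,60),("bar",455,15),("barend",448,112),("panel corner",330,205),("pc2",412,198)):
    print(n,pt(u,v,*a).round(4))
print("bar by z.136",[pt(u,v,*a,z=.13).round(4) for u,v in((450,75),(453.5,30))])
f=np.load("top0.npz"); b=(f["d"],f["K"],f["M"])
print("top bar ends",[pt(210+x/6,190+y/6,*b,z=.13).round(4) for x,y in((238,177),(582,140))])
```

```text
g [ 0.4711 -0.0066  0.0933]
r [ 0.4725 -0.0674  0.0938]
b [ 0.4742 -0.1267  0.0929]
bar [ 0.5258 -0.0476  0.1362]
bar [ 0.5258 -0.0145  0.1359]
barend [ 0.5275 -0.0886  0.1359]
panel corner [ 4.465e-01 -2.037e-01  3.000e-04]
pc2 [ 0.5213 -0.176   0.0841]
bar by z.136 [array([ 0.5288, -0.0587,  0.13  ]), array([ 0.5283, -0.0242,  0.13  ])]
top bar ends [array([0.5243, 0.0801, 0.13  ]), array([ 0.5271, -0.1078,  0.13  ])]
```

servo_tool --moves '[{"dp": [0,0,0],"delta_rot": [0,0,-0.5],"fingers": 0},{"dp": [0.14,0.05,0],"delta_rot": [0,0,0],"fingers": 0},{"dp": [0.14,0.05,0],"delta_rot": [0,0,0],"fingers": 0},{"dp": [0.14,0.05,0.1],"delta_rot": [0,0,0],"fingers": 0},{"dp": [0,0,0],"delta_rot": [-1,0,0],"fingers": 0}]'

```text
clock: 3.45
position: [0.4137, -0.0629, 0.3074]
ee_rot: [0.033, 0.697, 0.716, 0.037]
contact_force: [0.4, -0.7, 0.4]
width: 0.0
gripper_force: 0.0
```

servo_tool --moves '[{"dp": [0,0,0],"delta_rot": [-1,0,0],"fingers": 0},{"dp": [0,0,0],"delta_rot": [-0.97,0,0],"fingers": 0},{"dp": [0,0,0],"delta_rot": [0,0,0],"fingers": 0},{"dp": [0,0,0],"delta_rot": [0,0,0],"fingers": 0}]'

```text
clock: 3.85
position: [0.4116, -0.0664, 0.3103]
ee_rot: [0.103, 0.692, 0.707, 0.105]
contact_force: [0.5, 0.8, -0.1]
width: 0.0001
gripper_force: 0.0
```

```bash
cat >> h.py <<'E'
def Rt():
    s=readout.get_state(); q=s["ee_rot"]; return s,Ro.from_quat([q[1],q[2],q[3],q[0]]).as_matrix()
def units(target):
    s,R=Rt(); print("pos",s["position"].round(4),"z",R[:,2].round(3),"x",R[:,0].round(3),"F",s["contact_force"].round(1),"dp units",(R.T@(np.array(target)-s["position"])/.2).round(3))
E
python3 - <<'E'
from h import *
s,R=Rt()
for k in((.473,-.0675,.0935),(.475,-.127,.0935)): units(np.array(k)-.019*R[:,2])
u,v=0,0
im,d,K,M=snap("wrist")
hsv=cv2.cvtColor(im,cv2.COLOR_RGB2HSV);h=hsv[:,:,0]
for n,m in(("green",(h>=45)&(h<=85)),("red",(h>=175)|(h<=3)),("blue",(h>=100)&(h<=130))):
    k,l,st,ce=cv2.connectedComponentsWithStats((m&(hsv[:,:,1]>130)&(hsv[:,:,2]>90)).astype(np.uint8))
    for i in range(1,k):
        if 150<st[i,4]<3000: print(n,st[i,4],ce[i].round(),pt(*ce[i].round(),d,K,M).round(4))
E
```

```text
pos [ 0.4116 -0.0664  0.3103] z [ 0.292  0.006 -0.956] x [-0.021  1.    -0.   ] F [ 0.5  0.8 -0.1] dp units [-0.012 -0.023  1.031]
pos [ 0.4116 -0.0664  0.3103] z [ 0.292  0.006 -0.956] x [-0.021  1.    -0.   ] F [ 0.5  0.8 -0.1] dp units [-0.31  -0.019  1.032]
green 255 [272. 123.] [ 0.4692 -0.0095  0.0923]
red 450 [274. 182.] [ 0.4718 -0.0658  0.0929]
blue 364 [275. 239.] [ 0.4738 -0.1252  0.093 ]
```

servo_tool --moves '[{"dp": [-0.005,-0.025,0.22],"delta_rot": [0,0,0],"fingers": 0},{"dp": [0,0,0.22],"delta_rot": [0,0,0],"fingers": 0},{"dp": [0,0,0.22],"delta_rot": [0,0,0],"fingers": 0},{"dp": [0,0,0.22],"delta_rot": [0,0,0],"fingers": 0},{"dp": [0,0,0],"delta_rot": [0,0,0],"fingers": 0}]'

```text
clock: 4.4
position: [0.4571, -0.0649, 0.1347]
ee_rot: [0.098, 0.692, 0.708, 0.103]
contact_force: [0.2, 1.2, -0.2]
width: 0.0001
gripper_force: 0.0
```

Run:
```python
from h import *
s,R=Rt(); units(np.array((.473,-.067,.0932))-.019*R[:,2])
im,d,K,M=snap("wrist"); cv2.imwrite("pics/w1.png",im[:,:,::-1])
```

```text
pos [ 0.4571 -0.0649  0.1347] z [ 0.281  0.011 -0.96 ] x [-0.024  1.     0.005] F [ 0.2  1.2 -0.2] dp units [-0.013  0.018  0.127]
```

View pics/w1.png

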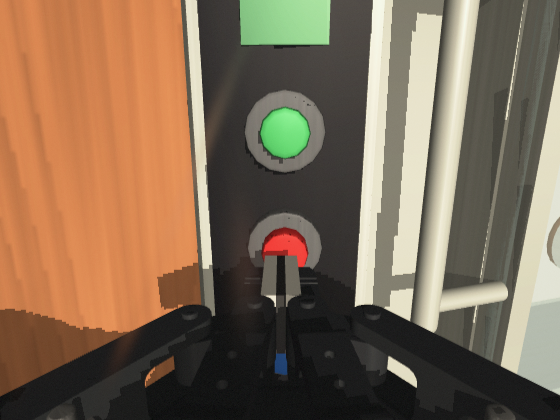

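The fingertips at (281,262) hover right over the red key at (285,243), with green well clear at (285,132). Next I press red in small steps.

servo_tool --moves '[{"dp": [-0.012,0.016,0.05],"delta_rot": [0,0,0],"fingers": 0},{"dp": [0,0,0.05],"delta_rot": [0,0,0],"fingers": 0},{"dp": [0,0,0.03],"delta_rot": [0,0,0],"fingers": 0},{"dp": [0,0,0],"delta_rot": [0,0,0],"fingers": 0}]'

```text
clock: 4.85
position: [0.4693, -0.0683, 0.1163]
ee_rot: [0.103, 0.691, 0.707, 0.106]
contact_force: [0.4, 0.8, 0.3]
width: -0.0003
gripper_force: 0.0
```

servo_tool --moves '[{"dp": [0,0,0.01],"delta_rot": [0,0,0],"fingers": 0},{"dp": [0,0,0.01],"delta_rot": [0,0,0],"fingers": 0},{"dp": [0,0,0],"delta_rot": [0,0,0],"fingers": 0}]'

```text
clock: 5.15
position: [0.4704, -0.0682, 0.1126]
ee_rot: [0.104, 0.691, 0.707, 0.106]
contact_force: [-0.0, 0.3, 1.0]
width: 0.0004
gripper_force: 0.0
```

servo_tool --moves '[{"dp": [0,-0.01,0.012],"delta_rot": [0,0,0],"fingers": 0},{"dp": [0,0,0.012],"delta_rot": [0,0,0],"fingers": 0},{"dp": [0,0,0],"delta_rot": [0,0,0],"fingers": 0}]'

```text
clock: 5.45
position: [0.4706, -0.0685, 0.1076]
ee_rot: [0.104, 0.691, 0.707, 0.106]
contact_force: [0.6, 0.1, 4.3]
width: 0.0
gripper_force: 1.8
```

servo_tool --moves '[{"dp": [0,0,0.01],"delta_rot": [0,0,0],"fingers": 0},{"dp": [0,0,0],"delta_rot": [0,0,0],"fingers": 0}]'

```text
clock: 5.65
position: [0.4711, -0.0685, 0.1057]
ee_rot: [0.104, 0.691, 0.707, 0.106]
contact_force: [-0.0, -0.7, 4.9]
width: 0.0001
gripper_force: 2.4
```

servo_tool --moves '[{"dp": [0,0,0.01],"delta_rot": [0,0,0],"fingers": 0},{"dp": [0,0,0],"delta_rot": [0,0,0],"fingers": 0}]'

```text
clock: 5.85
position: [0.4714, -0.0685, 0.1054]
ee_rot: [0.105, 0.691, 0.708, 0.106]
contact_force: [-10.7, -0.9, 22.7]
width: -0.0
gripper_force: 12.3
```

Red has bottomed out: about 5 N of spring force, then a hard stop. I'll retract and move over blue.

servo_tool --moves '[{"dp": [0,0,-0.05],"delta_rot": [0,0,0],"fingers": 0},{"dp": [0,0,-0.12],"delta_rot": [0,0,0],"fingers": 0},{"dp": [-0.15,-0.01,0],"delta_rot": [0,0,0],"fingers": 0},{"dp": [-0.15,0,0],"delta_rot": [0,0,0],"fingers": 0},{"dp": [0,0,0],"delta_rot": [0,0,0],"fingers": 0}]'

```text
clock: 6.35
position: [0.4612, -0.1313, 0.1356]
ee_rot: [0.104, 0.692, 0.706, 0.105]
contact_force: [0.0, -0.1, 0.6]
width: 0.0002
gripper_force: 0.0
```

Run:
```python
from h import *
s,R=Rt(); units(np.array((.475,-.1265,.0932))-.019*R[:,2])
```

```text
pos [ 0.4612 -0.1313  0.1356] z [ 0.293  0.004 -0.956] x [-0.02   1.    -0.002] F [ 0.  -0.1  0.6] dp units [0.023 0.004 0.128]
```

servo_tool --moves '[{"dp": [0.01,0,0.05],"delta_rot": [0,0,0],"fingers": 0},{"dp": [0,0,0.05],"delta_rot": [0,0,0],"fingers": 0},{"dp": [0,0,0.02],"delta_rot": [0,0,0],"fingers": 0},{"dp": [0,0,0.015],"delta_rot": [0,0,0],"fingers": 0},{"dp": [0,0,0],"delta_rot": [0,0,0],"fingers": 0}]'

```text
clock: 6.85
position: [0.4677, -0.125, 0.1086]
ee_rot: [0.102, 0.691, 0.708, 0.106]
contact_force: [-2.1, 0.8, 1.9]
width: 0.0003
gripper_force: 1.2
```

servo_tool --moves '[{"dp": [0,0,0.015],"delta_rot": [0,0,0],"fingers": 0},{"dp": [0,0,0],"delta_rot": [0,0,0],"fingers": 0}]'

```text
clock: 7.05
position: [0.469, -0.1256, 0.1066]
ee_rot: [0.103, 0.691, 0.707, 0.106]
contact_force: [-2.4, 2.5, 4.0]
width: -0.0
gripper_force: 1.9
```

servo_tool --moves '[{"dp": [0,0,0.01],"delta_rot": [0,0,0],"fingers": 0},{"dp": [0,0,0],"delta_rot": [0,0,0],"fingers": 0}]'

```text
clock: 7.25
position: [0.4697, -0.1258, 0.1049]
ee_rot: [0.103, 0.691, 0.707, 0.106]
contact_force: [-2.5, 3.3, 4.5]
width: 0.0002
gripper_force: 2.4
```

servo_tool --moves '[{"dp": [0,0,0.008],"delta_rot": [0,0,0],"fingers": 0},{"dp": [0,0,0],"delta_rot": [0,0,0],"fingers": 0}]'

```text
clock: 7.45
position: [0.4698, -0.1258, 0.1046]
ee_rot: [0.103, 0.691, 0.708, 0.106]
contact_force: [-9.9, 4.2, 17.9]
width: -0.0002
gripper_force: 10.2
```

servo_tool --moves '[{"dp": [0,0,-0.05],"delta_rot": [0,0,0],"fingers": 0},{"dp": [0,0,-0.2],"delta_rot": [0,0,0],"fingers": 0},{"dp": [0,0,-0.25],"delta_rot": [0,0,0],"fingers": 0},{"dp": [0,0,0],"delta_rot": [1,0,0],"fingers": 0.42},{"dp": [0,0,0],"delta_rot": [1,0,0],"fingers": 0.42}]'

```text
clock: 7.95
position: [0.442, -0.1285, 0.2024]
ee_rot: [0.037, 0.699, 0.714, 0.034]
contact_force: [0.0, -0.2, -0.1]
width: 0.0283
gripper_force: 0.0
```

servo_tool --moves '[{"dp": [0,0,0],"delta_rot": [0.97,0,0],"fingers": 0.42},{"dp": [0.2,0.14,0],"delta_rot": [0,0,0],"fingers": 0.42},{"dp": [0.2,0.14,0],"delta_rot": [0,0,0],"fingers": 0.42},{"dp": [0.18,0.14,0],"delta_rot": [0,0,0],"fingers": 0.42},{"dp": [0,0,0],"delta_rot": [0,0,0],"fingers": 0.42}]'

```text
clock: 8.45
position: [0.5268, -0.0054, 0.199]
ee_rot: [0.001, 0.697, 0.717, 0.002]
contact_force: [-0.9, -0.2, -0.8]
width: 0.0356
gripper_force: 0.0
```

Run:
```python
from h import *
im,d,K,M=snap("wrist"); im,d,K,M=snap("wrist"); cv2.imwrite("pics/w2.png",im[:,:,::-1]); np.savez("w2.npz",im=im,d=d,K=K,M=M)
units((.526,-.009,.130)); print(readout.get_state()["width"])
```

```text
pos [ 0.5233 -0.0086  0.1987] z [ 0.001 -0.001 -1.   ] x [-0.025  1.    -0.001] F [ 0.  -0.7 -1.1] dp units [-0.002  0.013  0.343]
0.03587720080768539
```

View pics/w2.png

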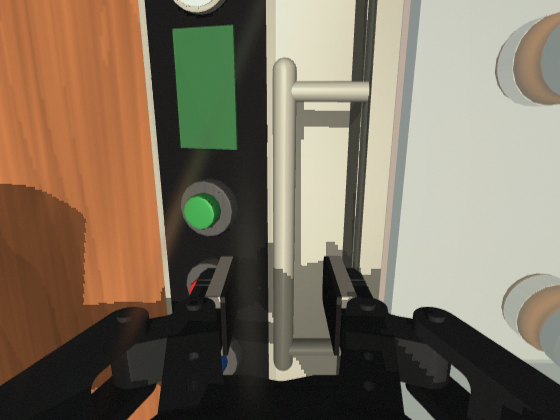

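The bar at column 285 lies between the fingers (229 and 325), and the stems are at rows 92 and 346. I'll measure the bar's middle before descending.

Run:
```python
from h import *
f=np.load("w2.npz"); a=(f["d"],f["K"],f["M"])
P=[pt(u,v,*a,z=.13) for u,v in((283.5,92),(284,346),(285,60),(283,370))]; print(np.round(P,4)); m=np.mean(P,axis=0)
for u,v in((285,120),(285,180),(285,240),(285,300)): print(pt(u,v,*a).round(4))
units(m)
```

```text
[[ 0.5247  0.0693  0.13  ]
 [ 0.5294 -0.0802  0.13  ]
 [ 0.5251  0.0844  0.13  ]
 [ 0.5293 -0.0979  0.13  ]]
[0.5258 0.0558 0.136 ]
[0.5267 0.0253 0.136 ]
[ 0.5277 -0.0081  0.1361]
[ 0.5288 -0.0448  0.1363]
pos [ 0.5233 -0.0086  0.1987] z [ 0.001 -0.001 -1.   ] x [-0.025  1.    -0.001] F [ 0.  -0.7 -1.1] dp units [0.012 0.019 0.343]
```

servo_tool --moves '[{"dp": [0.01,0.02,0],"delta_rot": [0,0,0],"fingers": 0.42},{"dp": [0,0,0.1],"delta_rot": [0,0,0],"fingers": 0.42},{"dp": [0,0,0.12],"delta_rot": [0,0,0],"fingers": 0.42},{"dp": [0,0,0.12],"delta_rot": [0,0,0],"fingers": 0.42},{"dp": [0,0,0],"delta_rot": [0,0,0],"fingers": 0.42}]'

```text
clock: 9.05
position: [0.5237, -0.008, 0.1284]
ee_rot: [-0.002, 0.7, 0.714, -0.002]
contact_force: [0.4, 0.3, -0.4]
width: 0.036
gripper_force: 0.0
```

servo_tool --moves '[{"dp": [0,0,0],"delta_rot": [0,0,0],"fingers": 0},{"dp": [0,0,0],"delta_rot": [0,0,0],"fingers": 0},{"dp": [0,0,0],"delta_rot": [0,0,0],"fingers": 0},{"dp": [0,0,0],"delta_rot": [0,0,0],"fingers": 0}]' --force 40

```text
clock: 9.45
position: [0.5265, -0.0078, 0.1322]
ee_rot: [0.001, 0.699, 0.715, -0.0]
contact_force: [-4.1, -2.9, 5.0]
width: 0.0104
gripper_force: 39.4
```

Run:
```python
from h import *
s,R=Rt(); units(s["position"]); print(s["width"],s["gripper_force"],s["moment"].round(2))
p=s["position"]; c,sn=np.cos(.023),np.sin(.023)
r=np.array([-.285,.010]); hx=np.array([p[0]+.285*c,p[1]+.285*sn])
prev=r
for t in np.arange(.05,.80,.05):
    Rr=np.array([[np.cos(t),np.sin(t)],[-np.sin(t),np.cos(t)]]); q=Rr@r; print(round(t,2),"fwd,up units",((q-prev)/.2).round(3), "abs",(q-r).round(4)); prev=q
```

```text
pos [ 0.5265 -0.0078  0.1322] z [ 0.001 -0.002 -1.   ] x [-0.023  1.    -0.002] F [-4.1 -2.9  5. ] dp units [0. 0. 0.]
0.010417157762704972 39.444522857666016 [-0.53  0.48  0.  ]
0.05 fwd,up units [0.004 0.071] abs [0.0009 0.0142]
0.1 fwd,up units [0.008 0.071] abs [0.0024 0.0284]
0.15 fwd,up units [0.011 0.07 ] abs [0.0047 0.0425]
0.2 fwd,up units [0.015 0.07 ] abs [0.0077 0.0564]
0.25 fwd,up units [0.018 0.069] abs [0.0113 0.0702]
0.3 fwd,up units [0.022 0.068] abs [0.0157 0.0838]
0.35 fwd,up units [0.025 0.067] abs [0.0207 0.0971]
0.4 fwd,up units [0.028 0.065] abs [0.0264 0.1102]
0.45 fwd,up units [0.032 0.064] abs [0.0327 0.123 ]
0.5 fwd,up units [0.035 0.062] abs [0.0397 0.1354]
0.55 fwd,up units [0.038 0.06 ] abs [0.0473 0.1475]
0.6 fwd,up units [0.041 0.058] abs [0.0554 0.1592]
0.65 fwd,up units [0.044 0.056] abs [0.0642 0.1704]
0.7 fwd,up units [0.046 0.054] abs [0.0735 0.1813]
0.75 fwd,up units [0.049 0.052] abs [0.0833 0.1916]
```

servo_tool --moves '[{"dp": [0,0.002,-0.036],"delta_rot": [0,0,0],"fingers": 0},{"dp": [0,0.003,-0.036],"delta_rot": [0,0,0],"fingers": 0},{"dp": [0,0.008,-0.07],"delta_rot": [0,0,0],"fingers": 0},{"dp": [0,0.011,-0.07],"delta_rot": [0,0,0],"fingers": 0}]'

```text
clock: 9.85
position: [0.5307, -0.0077, 0.1734]
ee_rot: [-0.0, 0.699, 0.715, -0.001]
contact_force: [-1.3, -4.4, -6.0]
width: 0.0106
gripper_force: 38.9
```

servo_tool --moves '[{"dp": [0,0.015,-0.07],"delta_rot": [0,0,0],"fingers": 0},{"dp": [0,0.018,-0.069],"delta_rot": [0,0,0],"fingers": 0},{"dp": [0,0.022,-0.068],"delta_rot": [0,0,0],"fingers": 0},{"dp": [0,0.025,-0.067],"delta_rot": [0,0,0],"fingers": 0}]'

```text
clock: 10.25
position: [0.546, -0.0073, 0.2282]
ee_rot: [-0.001, 0.699, 0.715, -0.002]
contact_force: [-2.9, -5.2, -2.7]
width: 0.0105
gripper_force: 39.0
```

Run:
```python
from h import *
s,R=Rt(); units((.527+.0207,-.0075,.130+.0971)); print(s["width"],s["gripper_force"],s["moment"].round(2))
im,d,K,M=snap("side"); cv2.imwrite("pics/s1.png",cv2.resize(im[110:270,210:400,::-1],None,fx=3.5,fy=3.5,interpolation=cv2.INTER_CUBIC))
```

```text
pos [ 0.546  -0.0073  0.2282] z [-0.003 -0.002 -1.   ] x [-0.023  1.    -0.002] F [-2.9 -5.2 -2.7] dp units [-0.001  0.008  0.006]
0.010477484688362088 38.98946464061737 [-0.78  0.5   0.05]
```

View pics/s1.png

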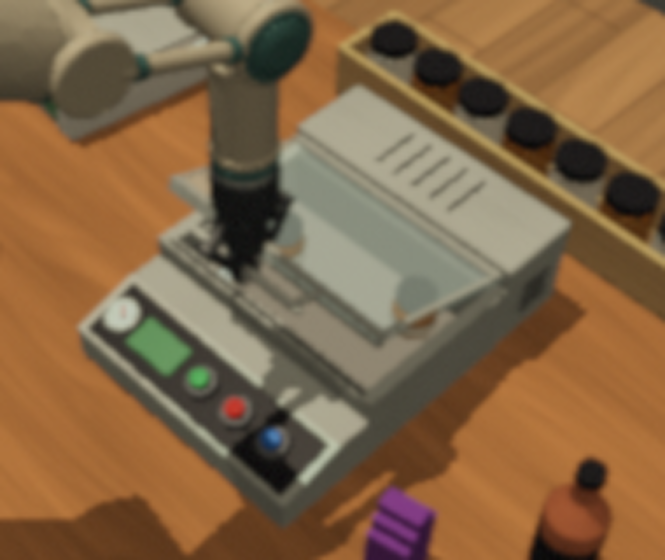

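The crop shows the lid lifted about 20° by the gripper at (240,230), with the keys up and the jars still standing inside. I'll carry on along the arc to 45°.

servo_tool --moves '[{"dp": [0,0.028,-0.065],"delta_rot": [0,0,0],"fingers": 0},{"dp": [0,0.032,-0.064],"delta_rot": [0,0,0],"fingers": 0},{"dp": [0,0.035,-0.062],"delta_rot": [0,0,0],"fingers": 0},{"dp": [0,0.038,-0.06],"delta_rot": [0,0,0],"fingers": 0}]'

```text
clock: 10.7
position: [0.5711, -0.0067, 0.2784]
ee_rot: [-0.002, 0.699, 0.715, -0.003]
contact_force: [-5.3, -4.9, -1.1]
width: 0.0105
gripper_force: 39.2
```

servo_tool --moves '[{"dp": [0,0.041,-0.058],"delta_rot": [0,0,0],"fingers": 0},{"dp": [0,0.044,-0.056],"delta_rot": [0,0,0],"fingers": 0},{"dp": [0,0.046,-0.054],"delta_rot": [0,0,0],"fingers": 0},{"dp": [0,0.049,-0.052],"delta_rot": [0,0,0],"fingers": 0},{"dp": [0,0.036,-0.036],"delta_rot": [0,0,0],"fingers": 0}]'

```text
clock: 11.2
position: [0.6133, -0.0057, 0.3313]
ee_rot: [-0.002, 0.699, 0.715, -0.004]
contact_force: [-9.7, -5.0, 4.5]
width: 0.01
gripper_force: 39.0
```

servo_tool --moves '[{"dp": [0,0,0],"delta_rot": [0,0,0],"fingers": 0},{"dp": [0,0,0],"delta_rot": [0,0,0],"fingers": 0},{"dp": [0,0,0],"delta_rot": [0,0,0],"fingers": 0},{"dp": [0,0,0],"delta_rot": [0,0,0],"fingers": 0},{"dp": [0,0,0],"delta_rot": [0,0,0],"fingers": 0}]'

```text
clock: 11.7
position: [0.6131, -0.0057, 0.3311]
ee_rot: [-0.002, 0.699, 0.715, -0.003]
contact_force: [-10.9, -4.7, 6.3]
width: 0.0104
gripper_force: 39.5
```

Run:
```python
from h import *
s,R=Rt(); p=s["position"]; units(p); print(s["width"],s["gripper_force"],s["moment"].round(2),np.abs(s["qd"]).max())
v=np.array([.527+.285-p[0],p[2]-.120]); print("radius",np.hypot(*v),"angle",np.arctan2(v[1],v[0])-np.arctan2(.01,.285))
im,d,K,M=snap("side"); cv2.imwrite("pics/s2.png",cv2.resize(im[90:270,210:410,::-1],None,fx=3.3,fy=3.3,interpolation=cv2.INTER_CUBIC)); np.savez("s2.npz",im=im,d=d,K=K,M=M)
```

```text
pos [ 0.6131 -0.0057  0.3311] z [-0.007 -0.002 -1.   ] x [-0.023  1.    -0.002] F [-10.9  -4.7   6.3] dp units [0. 0. 0.]
0.010381222184650625 39.517167806625366 [-0.71  1.71  0.03] 0.0019558778582905766
radius 0.290072926995252 angle 0.7801228884226135
```

View pics/s2.png

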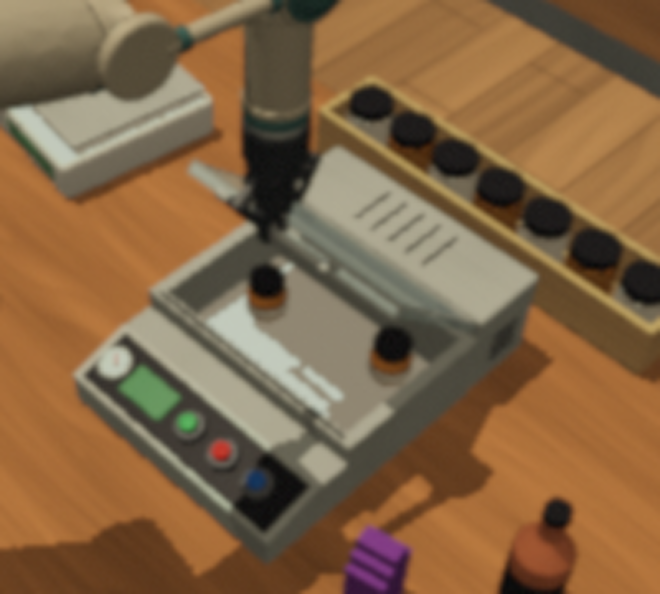

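The lid stands at about 45° (0.78 rad, from the tool position), held steady by the gripper at (268,200). Both jars are upright at (267,285) and (391,350), and the keys are up. I'm handing it in.

```bash
python3 -c "
from rig import manip; print(manip.sign_off())"
```

```text
the job is handed in; nothing more can be done
None
```

I pressed the red key and then the blue one fully down and let each come back up, then lifted the lid to about 45° (0.78 rad by the tool position); the gripper is holding it there by its bar, the job is handed in, and no verdict came back.

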